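# Index the drill jig to the next hub hole

### The arm

A 6-joint arm with a two-finger parallel gripper is mounted at the origin on a cart in front of the work surface, level with it; the furniture and walls round the work are solid. World frame = base frame: x ahead of the robot, y to its left, z up, the work surface at z = 0. Lengths are in mm, angles in rad, forces in N, time in s.
With the tool pointing down it reaches from about 325 to 850 mm from the base axis. Payload 4.4 kg.
Tool frame: the origin (TCP) lies at the very end of the fingers, on their centre line; the grasp point (between the pads) lies 19 mm behind it; z points along the fingers, y is the line along which they close (so a half turn about z gives the same grasp; the last joint's range is limited). The gripper opens to 94 mm and grips with 3 to 60 N. Pads are 16 mm wide; open, the fingers measure 119 mm over their backs; the gripper's body (75 mm by 177 mm) begins 78 mm behind the grasp point.
Start: joints at [-1.355, 0.207, 1.542, -0, 1.393, -0.15], TCP at [205.663, -536.963, 205.447] pointing down, gripper open.
Joint ranges: [-2.73, 2.73], [-0.86, 2.22], [0.23, 2.46], [-1.11, 4.25], [0.08, 2.63], [-2.82, 2.82]. Speed limits (rad/s): [2.79, 2.79, 3.14, 3.14, 3.14, 3.14].

### API

Orientations are given as a unit quaternion [x, y, z, w].
In Python, from plant import ctrl gives the robot as it stands. The module is installed in compiled form; this text tells all that it offers.
- The arm moves only by the shell command python3 -m creep 'ROWS' [OPENING] [FORCE]. ROWS is a JSON object of lists of equal length, an entry for each row: "xyz": the shift along the tool's x, y, z in cm, a list of three; "twist": the turn about the tool's z in rad. In form: {"xyz": [[dx, dy, dz], ...], "twist": [twist, ...]}. A call has 1 to 10 rows; each row shifts and turns the commanded pose from where the row before left it, along the tool's axes as they then stand; what a row does not reach is not made up. A row lasts 1/10 s, in which the tool goes at most 50 mm and 8.59 degrees, less where a joint would pass 70% of its speed; a pose out of reach is approached as far as the arm can. A call is refused whole if a number of a shift passes 5 or a number of a turn 0.15, either way. A call with a gripper value outside its range is refused whole. OPENING is the finger opening in cm, from 0 to 9.4, set as the call begins (- or left out, the last holds). The fingers move at their own pace and stop on an object; FORCE is the grip in N (left out, the last holds). Time passes only in rows, so rows that do not move let the fingers close. It gives the time, the measured TCP pose, the force and the opening at its end, in the units of the state.
- ctrl.get_obs(): the state, without advancing time (a new reading comes with each control period).
- ctrl.get_image(name): name is "scene" or "top"; returns (picture, depth): 420x560x3 uint8, red, green, blue; 420x560 float32, mm along the optical axis (not along the pixel's ray), 0 where there is no reading.
- ctrl.camera_info(name): a dict with "mtx" (3x3 intrinsics, pixels), "R" (3x3) and "t" (3): a world point X has camera coordinates R X + t. Camera axes: x right, y down, z forward; pixel columns grow to the right and rows downward; lengths in mm; the calibration is good to about 2 mm. A picture is of the moment at which its call begins. camera_info takes no time and is no camera call.
- ctrl.hand_in(): hands the job in, once; it reports no verdict.
Trained networks look in the newest picture that a camera, given by its name, has taken for a name from the list of things; names that differ only in an ending like _2 or _b are one class to them, and where a whole thing is asked for, a point or a joint stands for the part that bears it (a point fixed in the world has none). Each returns a list of dicts, best first, with "p" (0 to 1); they miss things now and then, are a little off and sometimes report something else, mostly with a low value. They report only what shows in the picture. A call takes as long as a camera call.
- ctrl.search_frame(camera, query): "pixel" ([column, row] in pixels, amid what is visible of it).
The state is a dict: "time_s": time; "joint_positions": joint angles; "dq": joint speeds; "joint_efforts": joint torques, N m; "tool_pos": TCP position; "orientation": TCP orientation; "force": force on the tool from outside, world axes, zero at the start; "wrist_torque": the same for the moment, N m; "width": finger opening in mm.
Only numpy, scipy, OpenCV 4.12 (cv2) and the standard library are available. Lean on these libraries where they do the work, as an engineer would, in place of code of your own. Each camera call takes 0.05 s, during which the arm holds its last target. There are 200 camera calls.

### The job

The wheel hub on the drilling jig has to be brought round for its next hole. Push the drill guide arm out off the hub to its stop, press the index plunger down and push the table one notch counter-clockwise (seen from above) until the plunger has sprung up in the next notch, then push the guide arm fully back home over the hub. Do it all by touch of the fingertips: take nothing between the fingers, lift nothing, and leave the loose things around the jig where they are.

Things in the scene. Friction and masses are not known exactly. Their poses are not given: they have to be found in the camera images.
- jig: Indexing drill jig, bolted to the bench: round grey base with ears, and a fixed steel index ring (192 mm across, top 36 mm above the bench) with six open notches in its rim, 60 degrees apart. Origin on the vertical turning axis at bench height, z up. In its own axes the index arm starts at 130 degrees (from x towards y) and the guide pivot is at (116, 45) mm. Nothing of it is higher than 119 mm.
- index_table (a joint): Turn of the table about the jig's vertical axis, rad: 0 at the start (plunger in its first notch), grows counter-clockwise seen from above; the next notch that way is at 1.047 (60 degrees). Carries the hub and the dark index arm, which reaches 109 mm out. Turns with little drag (0.15 N m), but not while the plunger is up in a notch (play about 0.013 either way).
- plunger (a joint): Travel of the spring plunger, m: 0 when up, grows as it is pressed down, 0.011 at its stop. Up, its pin locks the index arm in a notch; pressed more than 0.0075 it frees it. Between notches the ring holds it down at about 0.007, so the button may be let go once the arm has left the notch; it springs up by itself where a notch comes. Spring 3 N up, 7.4 N at the stop.
- plunger_top (a point): Middle of the top of the plunger's black button: 22 mm across, 80 mm above the bench when up, 92 mm from the table's axis, at the outer part of the index arm. It moves with the arm.
- thumb_plate (a point): On the index arm, an upright plate by which the arm is pushed round: 32 mm wide (radially), 7 mm thick, from the arm (50 mm above the bench) up to 98 mm. The point is the middle of the face that looks to the plunger, 16 mm from the plunger's axis, on the counter-clockwise side of it, 85 mm above the bench; y points into the plate. Pushing on this face drives the table counter-clockwise.
- guide_arm (a joint): Swing of the drill guide arm about its upright pivot, rad: 0 home at its stop, bush over a hub hole, its nose down between two ribs (they strike it if the table is turned then); grows counter-clockwise seen from above, outwards, to its stop at 0.65. Clear of the ribs from about 0.25. Stays where it is left (friction 0.10 N m, about 0.7 N at the knob).
- guide_knob (a point): Middle of the top of the black knob at the free end of the drill guide arm: an upright round knob 16 mm across, from 84 mm (top of the steel arm) to 119 mm above the bench; 156 mm from the pivot. The bush (head 21 mm across, up to 93 mm high) sits 38 mm from the knob towards the pivot.
- guide_hinge (a point): Top of the pivot of the drill guide arm, on its vertical axis, 93 mm above the bench. It does not move.
- bolt_m16: Loose steel bolt, 70 mm high, standing on its head in front of the jig; origin in the middle of its underside. To be left alone.
- nut_m16: Loose steel nut, 24 mm, lying before the jig; origin in the middle of its underside. To be left alone.
- spanner_3: Loose spanner, 129 mm, lying left of the jig; origin in the middle of its underside. To be left alone.
- bearing_1: Loose ball bearing, 47 mm across, lying right of the jig; origin in the middle of its underside. To be left alone.
- pliers_red: Loose pliers, 185 mm, lying at the left front; origin in the middle of their underside. To be left alone.
- hub_centre (a point): Ribbed dark cast wheel hub nutted on the table, turning with it: 112 mm across, flange face 58 mm above the bench, six ribs up to 70 mm, nut and stud in the middle up to 100 mm (nut 28 mm across). The point is on the turning axis at the height of the flange face.

How it is judged (in metres and radians):
On the way, in this order (a step that is already met when the one before it is completed fails the run):
1. the guide arm is pushed out off the hub (value of joint guide_arm above 0.45 rad and value of joint index_table below 0.1 rad), for 0.1 s.
2. the table is one notch on, counter-clockwise, with the plunger sprung up in that notch (value of joint index_table between 1.017 and 1.077 rad and value of joint plunger below 0.002 m), for 0.2 s.
At the end, for the whole second after the job is handed in: The table stands one notch (1.047 rad, within 0.03) on from its start, the plunger is up in that notch (within 2 mm), and the guide arm is home (within 0.03 rad of its stop); both are at rest (all of step 2 and value of joint guide_arm below 0.03 rad and velocity of joint index_table between -0.05 and 0.05 rad/s and velocity of joint guide_arm between -0.05 and 0.05 rad/s); the robot touches nothing.
It fails at once if the guide knob, the plunger button or the thumb plate is taken between the fingers ((horizontal distance between the grasp point and guide_knob below 0.006 m and height (world z) of the grasp point below 0.114 m) or distance between the grasp point and plunger_top below 0.008 m or (y of the grasp point in the frame of thumb_plate between 0.0005 and 0.0065 m and x of the grasp point in the frame of thumb_plate between -0.016 and 0.016 m and z of the grasp point in the frame of thumb_plate between -0.035 and 0.011 m)).
It fails at once if a loose thing beside the jig is lifted or shifted by more than 20 mm (distance of any of bolt_m16, nut_m16, spanner_3, bearing_1, pliers_red from where it was at the start of the episode above 0.02 m).
It also fails if it takes over 51 s, if anything falls off the work surface, if the arm or the gripper's body presses on something with over 40 N, if the wrist force passes 120 N, or if a joint passes its speed limit or range.

## Working session

There is one attempt and no reset: what is moved stays moved. The work goes in short steps, Python scripts to look and compute and a shell command to move; the robot and the scene stay as the last step left them, time stands still between calls to the robot, and variables do not carry over. Pictures are saved under pics/ and viewed, on a budget of 10 in all, crops included, one or two more only if the job needs it, and the job is handed in when it is done.

```bash
mkdir -p pics; cat > h.py <<'E'
import numpy as np, cv2
from plant import ctrl
def w(cam,px,d=None,z=None):
    c=ctrl.camera_info(cam);K=np.array(c["mtx"]);R=np.array(c["R"]);t=np.array(c["t"])
    r=np.linalg.inv(K)@[px[0],px[1],1.]
    if z is None: return R.T@(r*d-t)
    o=-R.T@t; v=R.T@r; return o+v*(z-o[2])/v[2]
def proj(cam,X):
    c=ctrl.camera_info(cam);p=np.array(c["mtx"])@(np.array(c["R"])@X+np.array(c["t"]));return p[:2]/p[2]
E
python3 - <<'E'
from h import *
o=ctrl.get_obs();print(o["tool_pos"],o["orientation"],o["force"],o["time_s"])
ims={}
for cam in("scene","top"):
    im,d=ctrl.get_image(cam);np.savez(f"pics/{cam}0",im=im,d=d)
    cv2.imwrite(f"pics/{cam}0.png",cv2.resize(im[...,::-1],(800,600)))
    print(cam,-np.array(ctrl.camera_info(cam)["R"]).T@np.array(ctrl.camera_info(cam)["t"]))
    for q,z in(("guide_knob",119),("plunger_top",80),("thumb_plate",85),("guide_hinge",93),("hub_centre",58)):
        r=ctrl.search_frame(cam,q)[:2]
        for a in r: print(q,np.round(a["pixel"]),round(a["p"],2),w(cam,a["pixel"],z=z).round(1),w(cam,a["pixel"],d=d[int(a["pixel"][1]),int(a["pixel"][0])]).round(1))
E
```

```text
[ 205.49007229 -536.17676366  204.29919565] [ 9.83320539e-01  1.81877641e-01 -4.34073694e-05 -1.11302295e-03] [-0.52832867  0.2270316   0.88585765] 0.0
scene [-372.85078283 -546.14527849  693.32668208]
guide_knob [319. 222.] 0.95 [ 511.6 -140.8  119. ] [ 565.7 -116.    83.8]
plunger_top [298. 284.] 0.39 [ 329.3 -183.    80. ] [ 386.5 -153.4   30. ]
thumb_plate [288. 235.] 0.81 [477.6 -79.2  85. ] [500.  -66.9  69. ]
guide_hinge [320. 223.] 0.75 [ 547.5 -126.7   93. ] [ 563.2 -119.6   82.8]
guide_hinge [287. 234.] 0.56 [466.3 -82.4  93. ] [518.1 -53.9  56. ]
hub_centre [290. 228.] 0.55 [545.1 -46.4  58. ] [531.2 -54.   67.6]
top [ 453.19670758  -13.97724148 1186.44953489]
guide_knob [316. 183.] 0.62 [ 566.4 -107.7  119. ] [ 569.9 -110.6   86. ]
plunger_top [302. 197.] 0.64 [537.1 -74.6  80. ] [535.8 -73.7  97.3]
plunger_top [293. 193.] 0.59 [546.4 -52.2  80. ] [548.3 -52.9  58.1]
thumb_plate [295. 196.] 0.57 [538.5 -56.8  85. ] [539.4 -57.2  74.3]
thumb_plate [400. 236.] 0.54 [ 430.9 -314.4   85. ] [ 429.3 -336.9    2.5]
guide_hinge [318. 183.] 0.83 [ 569.3 -112.7   93. ] [ 570.7 -113.9   80. ]
hub_centre [294. 195.] 0.78 [544.6 -54.9  58. ] [543.3 -54.3  74.2]
```

```bash
python3 - <<'E'
from h import *
im=np.load("pics/top0.npz")["im"];cv2.imwrite("pics/topc.png",cv2.resize(im[120:270,200:400,::-1],(800,600),interpolation=cv2.INTER_CUBIC))
im=np.load("pics/scene0.npz")["im"];cv2.imwrite("pics/scenec.png",cv2.resize(im[150:300,200:400,::-1],(800,600),interpolation=cv2.INTER_CUBIC))
E
```

```text
(no output)
```

View pics/topc.png

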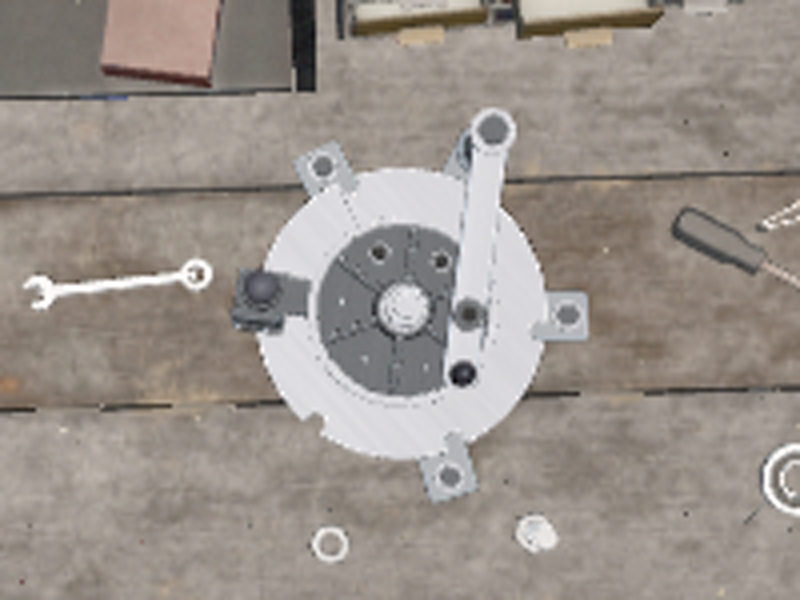

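View pics/scene0.png

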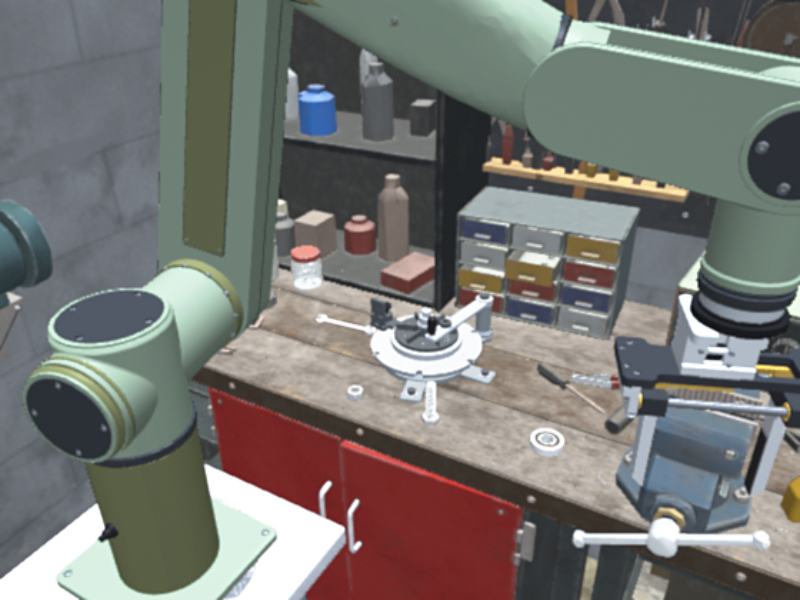

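View pics/scenec.png

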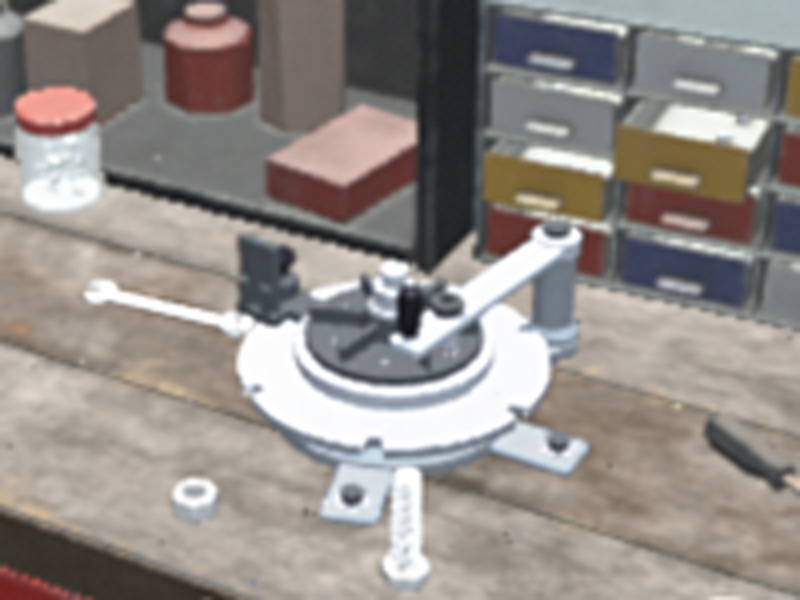

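The close-up from the top camera (4x, offset 200,120) shows the hub nut at about (404,308), the knob at (462,373), the hinge at (492,128), and the plunger button at (262,286). The thumb plate is just below the button, and the next notch is at (315,425). Next I'll fit the jig pose.

```bash
python3 - <<'E'
from h import *
f=lambda c,z:w("top",(200+c[0]/4,120+c[1]/4),z=z)
hub=f((404,308),100);ring=f((402,313),36);kn=f((462,373),119);hi=f((492,128),93);pl=f((262,286),80);no=f((315,425),36);tp=f((257,322),98)
for n,v in dict(hub=hub,ring=ring,kn=kn,hi=hi,pl=pl,no=no,tp=tp).items():print(n,v.round(1))
C=(hub+ring)[:2]/2
a=lambda v:np.degrees(np.arctan2(*(v[:2]-C)[::-1]))
print("r",[np.linalg.norm(v[:2]-C).round(1) for v in(pl,hi,no)],np.linalg.norm(kn-hi),"yaw est",a(pl)-130,a(hi)-np.degrees(np.arctan2(45,116)),a(no)-190)
d=np.load("pics/top0.npz")["d"]
print(d[185:204,256:276].round(0).astype(int))
s=np.load("pics/scene0.npz")
for n,X in(("kn",kn),("hi",hi),("pl",pl)):print(n,proj("scene",X))
E
```

```text
hub [535. -70. 100.]
ring [536.5 -71.9  36. ]
kn [ 492.9 -102.9  119. ]
hi [ 647.1 -129.3   93. ]
pl [553.1  18.2  80. ]
no [464.9 -12.6  36. ]
tp [529.2  21.4  98. ]
r [np.float64(90.8), np.float64(125.7), np.float64(91.8)] 158.5313249850546 yaw est -51.03982678140308 -48.88446032970514 -49.45748941935432
[[1193 1193 1193 1189 1197 1196 1190 1189 1194 1194 1155 1158 1155 1162
  1154 1158 1158 1162 1157 1154]
 [1195 1197 1195 1191 1195 1191 1191 1193 1196 1192 1155 1161 1160 1158
  1156 1159 1155 1157 1158 1156]
 [1194 1192 1195 1193 1145 1142 1147 1142 1147 1147 1157 1158 1152 1157
  1156 1157 1155 1154 1161 1158]
 [1199 1195 1189 1196 1140 1146 1138 1111 1110 1113 1108 1114 1141 1149
  1147 1143 1156 1156 1157 1162]
 [1192 1196 1191 1145 1141 1143 1114 1111    0 1110 1114 1109 1113 1139
  1142 1140 1143 1144 1152 1157]
 [1195 1192 1189 1144 1143 1115 1116 1110 1114 1112 1113 1114 1112 1132
  1147 1145 1146 1141 1140 1144]
 [1192    0 1191 1147 1146 1114 1110 1110 1114 1113 1111 1111 1110 1131
  1143 1137 1139 1142 1144 1141]
 [1196 1191 1194 1143 1142 1112 1112 1114 1109 1111 1111 
[... 596 characters left out ...]
092 1096 1093 1095 1092    0 1092 1091 1093 1096
  1140 1151 1144 1138 1146 1144]
 [1194 1195 1096 1098 1090 1094 1094 1095 1093 1091 1092 1091 1090 1095
  1143 1159 1156 1155 1156 1155]
 [1187 1192 1142 1121 1121 1112 1113 1106 1100 1096 1098 1095 1094 1092
  1123 1154 1156 1153 1159 1155]
 [1188 1190 1142 1128 1122 1127 1139 1147 1140 1133 1123 1121 1114 1119
  1139 1159 1152 1154 1158 1156]
 [1190 1188 1190 1187 1137 1134 1143 1143 1142 1138 1120 1123 1125 1141
  1142 1152 1155 1154 1158 1152]
 [1190 1191 1189 1192 1191 1188 1190 1190 1151 1155 1157 1140 1136 1143
  1161 1157 1152 1153 1155 1154]]
kn [300.4723328  221.66751921]
hi [337.63081431 205.79345435]
pl [268.9421187  212.81654346]
```

```bash
python3 -m creep '{"xyz":[[0,0,-2],[0,0,-2],[0,0,-2],[0,0,-2],[1.6,-3.9,0],[1.6,-3.9,0],[1.6,-3.9,0],[1.6,-3.9,0],[1.6,-3.9,0],[1.6,-3.9,0]],"twist":[0.137,0.137,0.137,0.137,0,0,0,0,0,0]}' 0 10
python3 -m creep '{"xyz":[[1.6,-3.9,0],[1.6,-3.9,0],[1.6,-3.9,0],[1.6,-3.9,0],[1.6,-3.9,0],[1.6,-3.9,0],[1.6,-3.9,0],[0,0,0],[0,0,0]],"twist":[0,0,0,0,0,0,0,0,0]}'
```

```text
time_s: 1.6
tool_pos: [343.1, -322.8, 285.7]
orientation: [0.996, -0.091, 0.0, 0.0]
force: [-0.2, -0.4, 0.2]
width: 17.4
time_s: 2.5
tool_pos: [502.1, -75.4, 285.3]
orientation: [0.996, -0.09, -0.0, 0.0]
force: [0.6, -1.1, -0.1]
width: 0.5
```

```bash
python3 -m creep '{"xyz":[[-0.4,-0.4,4],[0,0,4],[0,0,4],[0,0,3],[0,0,2],[0,0,1.9],[0,0,0],[0,0,0]],"twist":[0,0,0,0,0,0,0,0]}'
python3 - <<'E'
from h import *
for cam in("scene","top"):
    im,d=ctrl.get_image(cam);np.savez(f"pics/{cam}1",im=im,d=d)
a=np.load("pics/scene1.npz")["im"][150:300,220:370,::-1];b=np.load("pics/top1.npz")["im"][130:280,230:380,::-1]
cv2.imwrite("pics/p1.png",cv2.resize(np.hstack([a,b]),(800,400),interpolation=cv2.INTER_CUBIC))
E
```

```text
time_s: 3.3
tool_pos: [498.5, -72.5, 96.7]
orientation: [0.996, -0.092, -0.0, 0.0]
force: [0.1, -0.3, 0.5]
width: 0.8
```

View pics/p1.png

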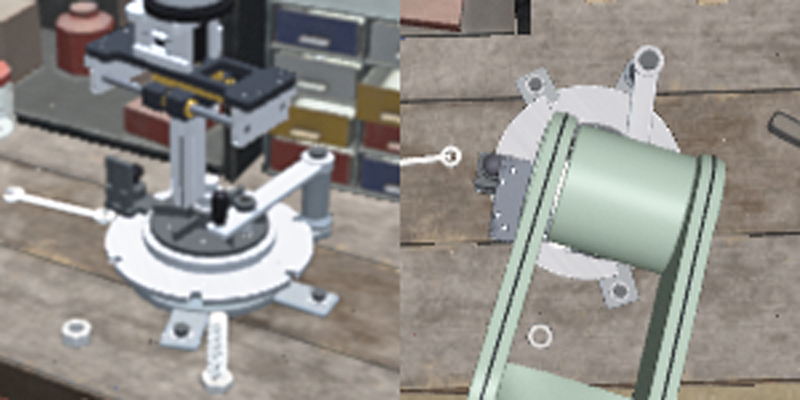

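The fingers stand just left of the knob, which is at (220,195) in the left panel, and they are clear of the nut. Now I'll push the guide out along its arc.

```bash
python3 -m creep '{"xyz":[[0,0.5,0],[0,0.5,0],[-0.05,0.5,0],[-0.05,0.5,0],[-0.1,1,0],[-0.1,1,0],[-0.1,1,0],[-0.1,1,0],[-0.1,1,0],[-0.1,1,0]],"twist":[0,0,-0.032,-0.032,-0.065,-0.065,-0.065,-0.065,-0.065,-0.065]}'
python3 -m creep '{"xyz":[[-0.1,0.8,0],[-0.05,0.5,0],[0,0.3,0],[0,0.2,0],[0,0.2,0],[0,0,0]],"twist":[-0.05,-0.032,-0.02,-0.013,-0.013,0]}'
```

```text
time_s: 4.4
tool_pos: [491.1, -151.4, 97.0]
orientation: [0.991, 0.137, 0.0, 0.0]
force: [0.0, 1.0, 0.7]
width: 0.4
time_s: 5.0
tool_pos: [496.1, -170.3, 96.5]
orientation: [0.98, 0.199, 0.0, 0.0]
force: [0.0, 0.3, 0.2]
width: 0.6
```

```bash
python3 -m creep '{"xyz":[[0,0.3,0],[0,0.3,0],[0,0.2,0],[0,0.2,0],[0,0,0]],"twist":[-0.02,-0.02,-0.013,-0.013,0]}'
python3 -m creep '{"xyz":[[0,0.2,0],[0,0,0]],"twist":[-0.013,0]}'
```

```text
time_s: 5.5
tool_pos: [500.3, -179.6, 96.5]
orientation: [0.973, 0.231, 0.0, 0.0]
force: [-0.0, -0.9, -0.3]
width: 0.7
time_s: 5.7
tool_pos: [501.1, -181.3, 96.5]
orientation: [0.971, 0.237, 0.0, 0.0]
force: [1.0, -0.7, -0.2]
width: 0.7
```

```bash
python3 -m creep '{"xyz":[[0,0.2,0],[0,0.2,0],[0,0,0]],"twist":[0,0,0]}'
python3 -m creep '{"xyz":[[0,0.2,0],[0,0.2,0],[0,0,0]],"twist":[0,0,0]}'
```

```text
time_s: 6.0
tool_pos: [503.0, -184.9, 96.5]
orientation: [0.972, 0.237, 0.0, 0.0]
force: [-1.2, 0.5, -0.0]
width: 0.1
time_s: 6.3
tool_pos: [503.1, -185.2, 96.4]
orientation: [0.971, 0.237, -0.001, -0.003]
force: [-5.2, 8.1, 6.3]
width: 0.6
```

```bash
python3 -m creep '{"xyz":[[0,-0.7,0],[0,-0.5,0],[0,0,-2.5],[0,0,-2.5],[0.25,-3.35,0],[0.25,-3.35,0],[0.25,-3.35,0]],"twist":[0,0,0.13,0.13,0.13,0.13,0.133]}'
python3 -m creep '{"xyz":[[0,-3,0],[0,-3,0],[0,0,0],[0,0,0]],"twist":[0,0,0,0]}'
python3 - <<'E'
from h import *
im,d=ctrl.get_image("scene");np.savez("pics/scene2",im=im,d=d)
cv2.imwrite("pics/p2.png",cv2.resize(im[170:290,220:380,::-1],(800,600),interpolation=cv2.INTER_CUBIC))
E
```

```text
time_s: 7.0
tool_pos: [497.6, -76.7, 146.8]
orientation: [0.996, -0.09, 0.001, 0.0]
force: [0.7, 0.2, 0.2]
width: 0.4
time_s: 7.4
tool_pos: [508.2, -18.1, 146.5]
orientation: [0.996, -0.086, 0.0, 0.0]
force: [-0.3, -0.5, 0.7]
width: 0.4
```

View pics/p2.png

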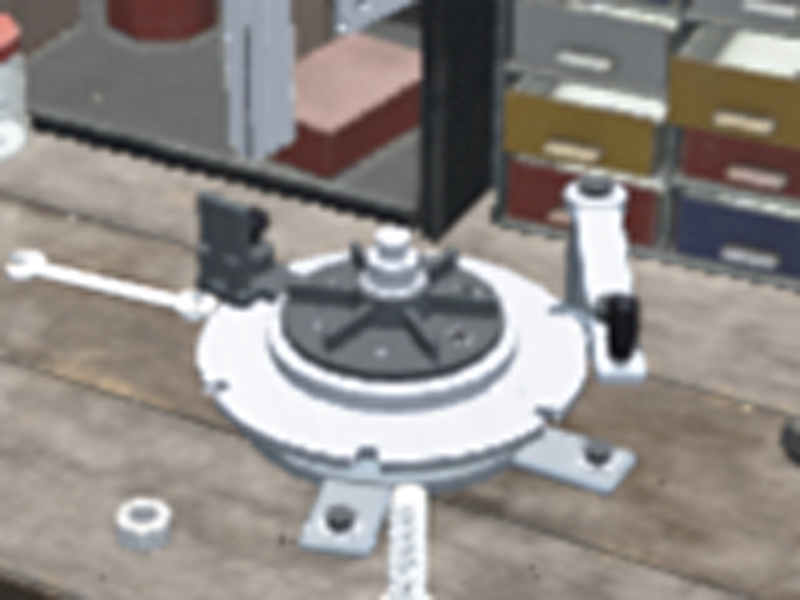

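The guide arm is fully out, with the knob at (620,325), and the button and plate are at (235,245). Next I'll move over the button.

```bash
python3 -m creep '{"xyz":[[1.66,-2.2,0],[1.66,-2.2,0],[0,0,2],[0,0,0],[0,0,0]],"twist":[0,0,0,0,0]}'
python3 - <<'E'
from h import *
o=ctrl.get_obs();T=o["tool_pos"];print(T)
ims=[]
for cam in("scene","top"):
    im,d=ctrl.get_image(cam);ims.append(im)
a=ims[0][170:250,220:320,::-1];b=ims[1][150:230,220:320,::-1]
cv2.imwrite("pics/p3.png",cv2.resize(np.hstack([a,b]),(800,320),interpolation=cv2.INTER_CUBIC))
print(proj("scene",np.array(T)),proj("scene",np.array([552.4,19,80])))
E
```

```text
time_s: 7.95
tool_pos: [547.6, 18.3, 125.9]
orientation: [0.996, -0.088, -0.001, 0.0]
force: [0.2, -0.5, 0.8]
width: 0.5
[547.62638167  18.25769202 125.88987263]
[267.337778   197.74687031] [268.50787853 212.86685959]
```

View pics/p3.png

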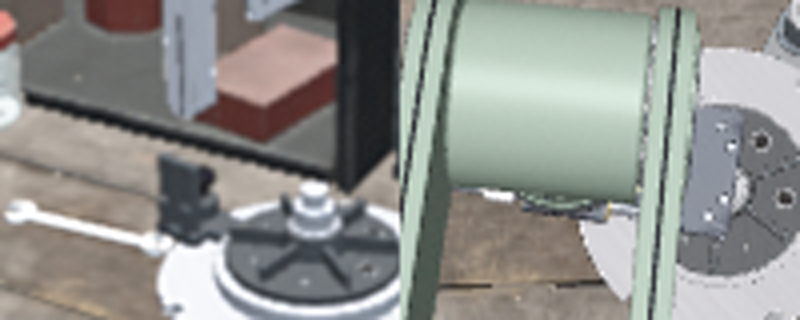

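The tip is over the button. The left panel shows the button perhaps 1 px right of my estimate, so I'll nudge slightly and press by touch.

```bash
python3 -m creep '{"xyz":[[0.25,0.1,2],[0,0,1.6],[0,0,0.5],[0,0,0.3],[0,0,0],[0,0,0]],"twist":[0,0,0,0,0,0]}'
python3 -m creep '{"xyz":[[0,0,0.3],[0,0,0.3],[0,0,0.3],[0,0,0],[0,0,0]],"twist":[0,0,0,0,0]}'
```

```text
time_s: 8.65
tool_pos: [551.4, 17.8, 83.4]
orientation: [0.996, -0.087, 0.001, 0.0]
force: [0.0, -0.3, 1.3]
width: 0.1
time_s: 9.15
tool_pos: [551.6, 17.8, 74.2]
orientation: [0.996, -0.087, 0.001, 0.0]
force: [0.3, 0.0, 5.1]
width: 0.6
```

```bash
python3 -m creep '{"xyz":[[0,0,0.3],[0,0,0.2],[0,0,0],[0,0,0]],"twist":[0,0,0,0]}'
```

```text
time_s: 9.55
tool_pos: [551.7, 17.8, 69.5]
orientation: [0.996, -0.087, 0.001, 0.0]
force: [-0.0, 0.2, 6.6]
width: 0.4
```

```bash
python3 -m creep '{"xyz":[[-0.3,0,0],[-0.3,0,0],[-0.3,0,0],[0,0,0]],"twist":[0,0,0,0]}'
python3 -m creep '{"xyz":[[-0.3,0,0],[-0.3,0,0],[-0.3,0.03,0],[0,0,0]],"twist":[-0.03,-0.03,-0.03,0]}'
```

```text
time_s: 9.95
tool_pos: [543.4, 18.9, 69.8]
orientation: [0.996, -0.087, 0.002, 0.001]
force: [1.1, -1.9, 7.4]
width: 0.4
time_s: 10.35
tool_pos: [534.7, 18.9, 70.0]
orientation: [0.999, -0.042, 0.002, 0.001]
force: [1.0, -2.9, 6.3]
width: 0.5
```

```bash
python3 -m creep '{"xyz":[[-0.45,0.05,0],[-0.45,0.05,0],[-0.27,0.03,-0.5],[-0.27,0.03,-0.5],[-0.27,0.03,-0.4],[0,0,0]],"twist":[-0.05,-0.05,-0.03,-0.03,-0.03,0]}'
python3 -m creep '{"xyz":[[-0.45,0.05,0],[-0.45,0.05,0],[-0.45,0.05,0],[0,0,0]],"twist":[-0.05,-0.05,-0.05,0]}'
python3 - <<'E'
from h import *
im,d=ctrl.get_image("scene")
cv2.imwrite("pics/p4.png",cv2.resize(im[160:280,220:380,::-1],(800,600),interpolation=cv2.INTER_CUBIC))
E
```

```text
time_s: 10.95
tool_pos: [516.8, 18.6, 82.7]
orientation: [0.999, 0.053, 0.001, 0.0]
force: [3.1, -0.2, 1.3]
width: 1.0
time_s: 11.35
tool_pos: [503.7, 14.7, 82.6]
orientation: [0.992, 0.128, 0.001, 0.001]
force: [3.0, -0.3, 0.7]
width: 0.4
```

View pics/p4.png

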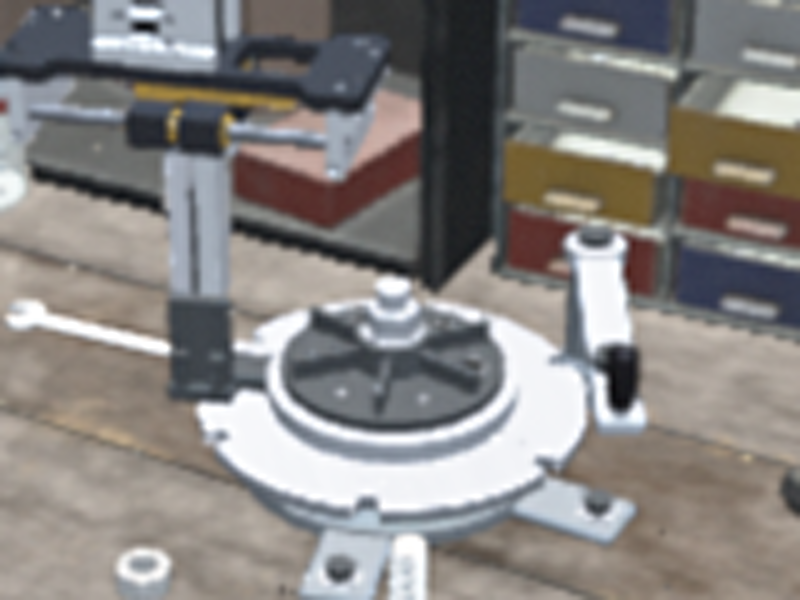

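The plate is being pushed round, with the plate at (200,345) and the finger behind it. The button has been let go. I'll continue along the arc.

```bash
python3 -m creep '{"xyz":[[-0.54,0.08,-0.1],[-0.54,0.08,-0.1],[-0.54,0.08,0],[-0.54,0.08,0],[-0.54,0.08,0],[-0.54,0.08,0],[-0.54,0.08,0],[-0.54,0.08,0],[0,0,0]],"twist":[-0.06,-0.06,-0.06,-0.06,-0.06,-0.06,-0.06,-0.06,0]}'
python3 -m creep '{"xyz":[[-0.27,0.04,0],[-0.18,0.03,0],[0,0,0]],"twist":[-0.03,-0.02,0]}'
```

```text
time_s: 12.3
tool_pos: [466.3, -9.5, 83.8]
orientation: [0.933, 0.359, -0.001, -0.001]
force: [-0.3, 0.7, -0.2]
width: 0.5
time_s: 12.6
tool_pos: [463.4, -13.0, 83.9]
orientation: [0.924, 0.382, -0.001, -0.001]
force: [0.2, 0.5, -1.5]
width: 0.3
```

```bash
python3 -m creep '{"xyz":[[-0.15,0.02,0],[-0.15,0.02,0],[0,0,0]],"twist":[-0.016,-0.016,0]}'
python3 -m creep '{"xyz":[[-0.15,0.02,0],[-0.15,0.02,0],[0,0,0]],"twist":[-0.016,-0.016,0]}'
```

```text
time_s: 12.9
tool_pos: [461.9, -15.4, 84.0]
orientation: [0.918, 0.398, -0.001, -0.001]
force: [0.1, 2.0, -1.4]
width: 0.5
time_s: 13.2
tool_pos: [461.2, -16.1, 84.2]
orientation: [0.911, 0.412, 0.001, -0.002]
force: [3.1, 9.2, -4.1]
width: 0.6
```

```bash
python3 -m creep '{"xyz":[[0.3,0,0],[0,0,-2],[0,0,-2.5],[0,0,-2],[-0.61,3.2,0],[-0.61,3.2,0],[-0.61,3.2,0],[-0.61,3.2,0]],"twist":[0,0.094,0.094,0.094,0.096,0,0,0]}'
python3 -m creep '{"xyz":[[-0.61,3.2,0],[-0.61,3.2,0],[-0.61,3.2,0],[0,0,0],[0,0,0]],"twist":[0,0,0,0,0]}'
python3 - <<'E'
from h import *
ims=[]
for cam in("scene","top"):
    im,d=ctrl.get_image(cam);ims.append(im)
    for q,z in(("guide_knob",119),("plunger_top",80)):
        for r in ctrl.search_frame(cam,q)[:1]:print(cam,q,r,w(cam,r["pixel"],z=z).round(1))
a=ims[0][160:280,220:380,::-1];b=ims[1][140:260,230:390,::-1]
cv2.imwrite("pics/p5.png",cv2.resize(np.hstack([a,b]),(800,300),interpolation=cv2.INTER_CUBIC))
E
```

```text
time_s: 14.0
tool_pos: [502.5, -142.0, 149.9]
orientation: [0.972, 0.234, -0.0, 0.001]
force: [0.6, -0.5, -0.4]
width: 0.3
time_s: 14.5
tool_pos: [529.2, -234.7, 149.3]
orientation: [0.972, 0.233, -0.0, -0.0]
force: [0.3, 0.6, -0.6]
width: 0.5
scene guide_knob {'pixel': [343.5, 225.0], 'p': 0.75} [ 525.8 -195.5  119. ]
top guide_knob {'pixel': [332.1, 171.4], 'p': 0.89} [ 593.9 -147.   119. ]
top plunger_top {'pixel': [280.8, 226.5], 'p': 0.56} [463.7 -17.8  80. ]
```

View pics/p5.png

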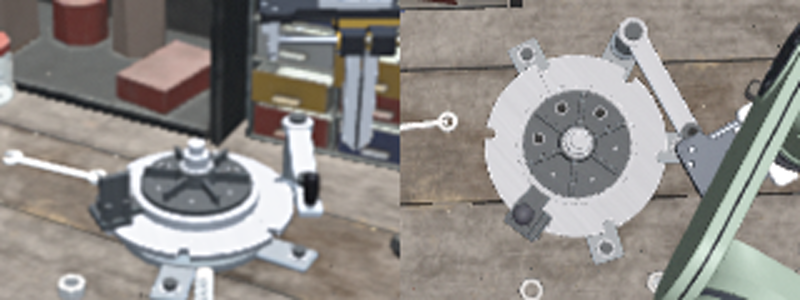

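In the top panel the index arm stands at (523,213), which is the next notch. I'll confirm the plunger height from depth while I go down beside the knob.

```bash
python3 - <<'E'
from h import *
im,d=ctrl.get_image("top")
print(d[219:232,272:288].round(0).astype(int)); print(w("top",(279.2,225.2),z=80))
E
python3 -m creep '{"xyz":[[0,0,3],[0,0,2.3],[0,-0.5,0],[0,-0.5,0],[0,0,0]],"twist":[0,0,0,0,0]}'
```

```text
[[1153 1151 1149 1151 1149 1138 1140 1135 1141 1139 1136 1138 1140 1137
  1132 1138]
 [1154 1153 1151 1146 1152 1136 1139 1139 1140 1138 1141 1134 1138 1138
  1139 1137]
 [1147 1153 1149 1151 1139 1135 1127 1123 1124 1135 1137 1135 1136 1135
  1134 1137]
 [1186 1150 1149 1137 1126 1104 1108 1109 1108 1106 1124 1132 1134 1138
  1140 1140]
 [1187 1187 1140 1124 1105 1107 1108 1107 1112 1107 1107 1134 1136 1137
  1133 1151]
 [1188 1184 1138 1107 1105 1101 1103 1107 1106 1108 1106 1122 1136 1136
  1134 1133]
 [1188 1137 1127 1106 1108 1105 1105 1107 1106 1103 1104 1124 1137 1137
  1134 1139]
 [1137 1133 1141 1106 1106 1106 1110 1105 1105 1105 1105 1107 1140 1133
  1136 1089]
 [1137 1137 1136 1106 1104 1104 1105 1107 1107 1101 1101 1125 1135 1133
  1088 1089]
 [1136 1137 1136 1126 1105 1104 1107 1110 1102 1103 1108 1136 1137 1089
  1088 1088]
 [1182 1139 1139 1137 1121 1107 1110 1106 1108 1122 1123 1134 1105 1087
  1085 1088]
 [1183 1185 1140 1133 1137 1134 1123 1123 1122 1136 1135 1136 1087 1090
  1090 1133]
 [1185 1184 1186 1186 1139 1136 1136 1131 1133 1136 1137 1086 1085 1091
  1091 1140]]
[467.05682897 -13.89678664  80.        ]
time_s: 15.35
tool_pos: [525.7, -224.5, 97.9]
orientation: [0.972, 0.234, 0.001, 0.001]
force: [-0.4, -0.3, 1.5]
width: 0.5
```

```bash
python3 -m creep '{"xyz":[[-0.1,-0.4,0],[-0.05,-0.5,0],[-0.1,-1,0],[-0.1,-1,0],[-0.1,-1,0],[-0.1,-1,0],[-0.1,-1,0],[-0.1,-1,0],[-0.1,-1,0],[0,0,0]],"twist":[0,0.032,0.065,0.065,0.065,0.065,0.065,0.065,0.065,0]}'
python3 -m creep '{"xyz":[[-0.05,-0.5,0],[-0.05,-0.4,0],[0,-0.3,0],[0,-0.2,0],[0,0,0]],"twist":[0.032,0.026,0.02,0.013,0]}'
```

```text
time_s: 16.35
tool_pos: [496.4, -151.3, 97.5]
orientation: [1.0, -0.007, 0.001, 0.0]
force: [0.3, 0.9, -0.4]
width: 0.9
time_s: 16.85
tool_pos: [496.2, -138.0, 96.8]
orientation: [0.999, -0.053, 0.0, 0.0]
force: [0.6, -0.6, -0.2]
width: 0.4
```

```bash
python3 -m creep '{"xyz":[[-0.2,-0.3,0],[-0.2,-0.3,0],[0,-0.2,0],[0,-0.2,0],[0,0,0]],"twist":[0.02,0.02,0.013,0.013,0]}'
python3 -m creep '{"xyz":[[0,-0.2,0],[0,-0.2,0],[0,0,0]],"twist":[0,0,0]}'
```

```text
time_s: 17.35
tool_pos: [492.9, -127.1, 96.3]
orientation: [0.996, -0.086, -0.0, -0.0]
force: [0.4, -0.0, -0.9]
width: 0.5
time_s: 17.65
tool_pos: [493.4, -124.6, 96.4]
orientation: [0.996, -0.086, -0.0, 0.001]
force: [-2.4, -4.4, -1.3]
width: 0.4
```

```bash
python3 -m creep '{"xyz":[[0,-0.2,0],[0,-0.2,0],[0,0,0]],"twist":[0,0,0]}'
```

```text
time_s: 17.95
tool_pos: [493.5, -124.4, 96.5]
orientation: [0.996, -0.085, -0.001, 0.005]
force: [-4.2, -14.5, -1.7]
width: 0.4
```

The knob is firmly against the home stop, with about 15 N. I'll back off, rise, and check.

```bash
python3 -m creep '{"xyz":[[0,0.5,0],[0,1,0],[0,0,-3],[0,0,-4],[0,4,-2],[0,4,0],[0,4,0],[0,4,0],[0,4,0],[0,0,0]],"twist":[0,0,0,0,0,0,0,0,0,0]}'
python3 - <<'E'
from h import *
a=[]
for cam in("scene","top"):
    im,d=ctrl.get_image(cam);a.append((im,d))
s=a[0][0][160:280,220:380,::-1];b=a[1][0][140:260,230:390,::-1]
cv2.imwrite("pics/p6.png",cv2.resize(np.hstack([s,b]),(800,300),interpolation=cv2.INTER_CUBIC))
# compare guide region with the start (loose) pictures
d0=np.load("pics/top0.npz")["im"].astype(int)
for i in(-1,0,1):print(i,np.abs(np.roll(a[1][0].astype(int),i,1)-d0)[150:220,308:330].mean())
E
```

```text
time_s: 18.95
tool_pos: [457.0, -335.9, 186.6]
orientation: [0.996, -0.089, 0.001, 0.001]
force: [-0.6, 0.1, 0.2]
width: 0.5
-1 15.266233766233766
0 2.1294372294372295
1 15.335281385281386
```

View pics/p6.png

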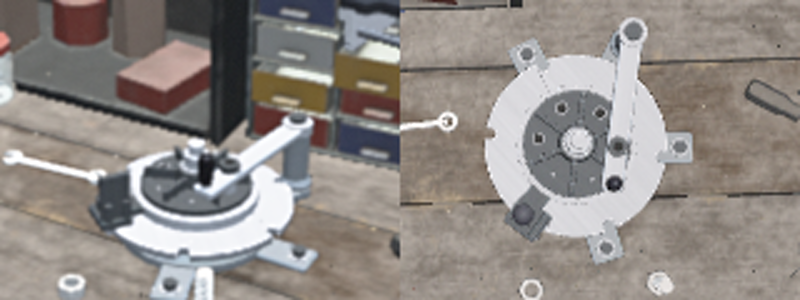

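The guide arm lies exactly as at the start, with the knob at (614,183) in the top panel. The index arm is in the next notch at (523,213), and the nut, bolt and spanner look unmoved.

```bash
python3 -c "
from plant import ctrl
print(ctrl.hand_in())"
```

```text
the job is handed in; nothing more can be done
None
```

I did the whole job with closed fingertips and handed it in at about 19 s of the 51 s allowed. No verdict was reported.

1. **Guide arm out:** I pushed it out to its stop, which I felt as about 10 N.
2. **Table round:** I pressed the plunger about 10 mm and pushed the table counter-clockwise by the thumb plate. Once clear of the notch I let the button go. The table then locked in the next notch, with about 10 N against the pin.
3. **Guide arm home:** I pushed it back to its stop, felt as about 15 N, then withdrew clear.

**Last checks:**
- **Table turn:** the top picture shows a turn of roughly 60 degrees. My rough reading was 62, before correcting for parallax.
- **Plunger:** depth, measured before the guide arm went home, put the button about 17.5 mm below the plate top. It was about 18 mm at the start, so the plunger is up.
- **Guide arm:** its part of the top picture matches the start picture to the pixel.
- **Loose things:** the nut, bolt and spanner look unmoved. I did not check the bearing and the pliers in the last picture.

**One disagreement:** camera and touch positions differed by about 3 to 5 mm at the knob. I made up for this by feel.

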